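Drop the exposed film into the lightproof box

TASK

Pull the tilt-out front of the lightproof steel box open to its stop, then pour the three orange film cartridges from the scoop into the tilted opening without touching them with the gripper. Stand the scoop back on the bench and close the box front fully again; leave the blue filter disc, the tripod knob and the film can where they are.

Things in the scene. Friction and masses are not known exactly. Their poses are not given: they have to be found in the camera images.
- film_box: Lightproof grey steel box, fixed on the bench, 210 mm wide (y), 150 mm deep (x), 210 mm high. Origin: at bench height, middle of the foot of its front face; x points from the front into the box, y along its width, z up. The tilt-out front covers its -x face.
- visor_edge (a point): Middle of the lower front edge of the box's visor: a steel plate 70 mm wide, 5 mm thick, level with the box top, that juts 52 mm out beyond the front face, underside 205 mm up. It overhangs the walnut pull while the front is shut, so the gripper cannot come straight down on the pull: lean the tool 35 to 45 degrees, gripper body away from the box. Axes as the box.
- flap (a joint): Angle of the tilt-out front (steel panel with a bin behind it) about a level hinge along the box's y at its foot: 0 = shut, 0.6 rad = at its stop, leaning out towards the box's -x. A friction hinge: it stays about where it is left and takes up to about 6 N at the pull. It may start up to 0.1 rad ajar.
- flap_hinge (a point): Middle of the hinge line of the front, 14 mm above the bench in the plane of the box's front face; axes turn with the front and equal the box's when it is shut.
- flap_pull (a point): Centre of the dark walnut pull: a barrel 22 mm in diameter, 40 mm long, lying along the box's y on a 10 mm stem. In the hinge's turning frame at x = -44 mm, z = +155 mm (38 mm out from the 6 mm thick panel). Pinched on its two flat ends (40 mm apart) it can pivot between the fingers.
- flap_top (a point): Middle of the panel's top edge (panel 206 mm wide, 6 mm thick); turns with the front, in the hinge's turning frame at x = -3 mm, z = +186 mm. At the stop it is 167 mm above the bench and 105 to 110 mm out from the box's front face: the bin's open mouth lies between it and the visor's edge
- flap_in (a point): Middle of the inner floor of the bin behind the front, turns with the front (axes as the hinge, 50 mm behind and 4 mm above it). Bin inside: 182 mm wide (y), 96 mm deep (x from -50 mm, the panel's inner face, to +46 mm), panel 182 mm and back wall 126 mm high above this floor.
- scoop: Loose aluminium scoop with a black upright grip, about 0.2 kg empty. Origin on its underside; x points to its open pouring lip, z up. Tray x from -50 to +50 mm, 58 mm wide inside, side walls 28 mm high, back wall 40 mm high; the floor rises 8 degrees to the lip. It stands on a 13 mm high foot at x = 20 mm and on the foot of the grip; the floor is 3 mm thick.
- scoop_grip (a point): Point to grip on the scoop's black upright grip, 74 mm above its underside and 69 mm behind its origin (x = -69 mm). The grip block is 30 mm (x) by 24 mm (y), from the bench up to 100 mm; axes as the scoop.
- scoop_lip (a point): Middle of the floor's edge at the pouring lip, x = +50.5 mm, z = +20 mm in the scoop; axes as the scoop. The cartridges roll out once the scoop is tipped lip-down well beyond the floor's 8 degrees (40 degrees does it).
- cartridge0: Orange film cartridge with black ends, a cylinder 25 mm in diameter and 46 mm long, about 30 g; origin at its centre, x axis along the cylinder. At the start it lies across the scoop (its axis along the scoop's y), one of three in a row against the scoop's back wall.
- cartridge1: Orange film cartridge with black ends, a cylinder 25 mm in diameter and 46 mm long, about 30 g; origin at its centre, x axis along the cylinder. At the start it lies across the scoop (its axis along the scoop's y), one of three in a row against the scoop's back wall.
- cartridge2: Orange film cartridge with black ends, a cylinder 25 mm in diameter and 46 mm long, about 30 g; origin at its centre, x axis along the cylinder. At the start it lies across the scoop (its axis along the scoop's y), one of three in a row against the scoop's back wall.
- filter_disc: Bystander: blue glass filter disc in a black ring, 72 mm in diameter, 7 mm high; origin at the centre of its underside.
- tripod_knob: Bystander: silver metal tripod head knob, 48 mm in diameter, 42 mm high; origin at the centre of its underside.
- film_can: Bystander: small pale grey film can with a white cap, 34 mm in diameter, 52 mm high; origin at the centre of its underside.

How it is judged:
By the outcome, as a careful person would: the job done as asked, in the order asked, and still so for the second after the job is handed in, with the robot touching nothing.
It also fails if it takes over 72 s, if anything falls off the work surface, if the arm or the gripper's body presses on something with over 40 N, if the wrist force passes 120 N, or if a joint passes its speed limit or range.

ROBOT

A 7-joint arm with a two-finger parallel gripper is mounted at the origin on the work surface. World frame = base frame: x ahead of the robot, y to its left, z up, the work surface at z = 0. Lengths are in m, angles in rad, forces in N, time in s.
With the tool pointing down it reaches from about 0.4 to 0.85 m from the base axis. Payload 10.4 kg.
Tool frame: the origin (TCP) lies midway between the tips of the shut fingers; the grasp point (between the pads) lies 19 mm behind it (manip.grasp_offset is the distance from the TCP to the grasp point, in m); z points along the fingers, y is the line along which they close (so a half turn about z gives the same grasp; the last joint's range is limited). The gripper opens to 85 mm and grips with 20 to 120 N. Pads are 22 mm wide; open, the fingers measure 114 mm over their backs; the gripper's body (76 mm by 85 mm) begins 54 mm behind the grasp point. The pads swing forward as they close: fully open they stand 13 mm farther back than shut.
Start: joints at [1.158, 0.332, -0.065, 1.46, 0.022, 1.35, -0.088], TCP at [0.238, -0.578, 0.204] pointing down, gripper open.
Joint ranges: [-2.6, 2.6], [-0.5, 2.12], [-1.47, 1.34], [0.16, 2.42], [-1.27, 4.41], [0.06, 2.06], [-2.6, 2.6]. Speed limits (rad/s): [2.22, 2.22, 2.79, 2.79, 3.14, 3.14, 3.14].

INTERFACE

Orientations are given as a unit quaternion [x, y, z, w].
In Python, from workcell import manip, camrig, ticket gives the robot as it stands (manip), with the cameras (camrig) and the job (ticket).
- The arm moves only by the shell command python3 jog.py FILE [FORCE], which reads ROWS from the file FILE. ROWS is a JSON list of rows, 1 to 20 of them, each of 7 numbers: a rotation vector rx, ry, rz in rad, then dx, dy, dz in m, then the opening from 0.0 (shut) to 1.0 (fully open); each row is the pose to reach, as a shift and turn from the pose commanded when the command began, along the tool's axes at that moment; what a row does not reach only later rows make up. A row lasts 1/8 s, in which the tool goes at most 0.0625 m and 0.188 rad, less where a joint would pass 70% of its speed; a pose out of reach is approached as far as the arm can. The fingers move at their own pace and stop on an object; FORCE is the grip in N (left out, the last holds). Time passes only in rows, so rows that do not move let the fingers close. It prints the time, the measured TCP pose, the force, the opening and the grip force at its end. Input that does not fit is refused with a message, and nothing moves.
- manip.get_obs(): the state, without advancing time (a new reading comes with each control period).
- camrig.camera(name): name is "scene" or "top" or "wrist"; returns the picture (420x560x3 uint8, blue, green, red); there is no depth.
- camrig.calibration(name): a dict with "fx", "fy", "cx", "cy" (pixels), "k1" (the pictures are not rectified: a ray, as slopes to the right and down, at radius r is drawn at 1 + k1 r^2 times it, then the intrinsics apply), "world_from_camera" (4x4, takes a point from camera to world coordinates); the wrist camera has in their place "tool_from_camera" (4x4, takes a point from camera to tool coordinates, whose origin is the TCP and whose axes are the flange's). Camera axes: x right, y up, looking along -z (the intrinsics and any distortion apply to the point x, -y, -z); pixel columns grow to the right and rows downward; lengths in m; the calibration is good to about 2 mm. A picture is of the moment at which its call begins: read the wrist's pose just before it. calibration takes no time and is no camera call.
- ticket.hand_in(): hands the job in; it is judged then, once.
The state is a dict: "clock": time; "joint_pos": joint angles; "joint_velocities": joint speeds; "tau": joint torques, N m; "position": TCP position; "ee_rot": TCP orientation; "ft_force": force on the tool from outside, world axes, zero at the start; "torque": the same for the moment, N m; "grip_width": opening from 0.0 (shut) to 1.0 (fully open); "grasp_force": force on a finger pad.
Only numpy, scipy, OpenCV 4.12 (cv2) and the standard library are available. Lean on these libraries where they do the work, as an engineer would, in place of code of your own. Each camera call takes 0.05 s, during which the arm holds its last target. There are 200 camera calls.

## Working session

There is one attempt and no reset: what is moved stays moved. The work goes in short steps, Python scripts to look and compute and a shell command to move; the robot and the scene stay as the last step left them, time stands still between calls to the robot, and variables do not carry over. Pictures are saved under pics/ and viewed, at most 10 in all, crops included, and the job is handed in when it is done.

```bash
ls; mkdir -p pics
python3 - <<'E'
from workcell import manip, camrig, ticket
import cv2,numpy as np
o=manip.get_obs();print(o['clock'],o['position'],o['ee_rot'],manip.grasp_offset)
a=camrig.camera("scene");b=camrig.camera("top")
cv2.imwrite("pics/s0.png",a);cv2.imwrite("pics/t0.png",b)
for n in("scene","top","wrist"):print(n,camrig.calibration(n))
E
```

```text
jog.py
pics
workcell.py
0.0 [ 0.23738271 -0.57772374  0.20321975] [ 9.81062590e-01  1.93689700e-01 -1.49653258e-04 -6.86788507e-04] 0.0187
scene {'fx': 445.7344970049725, 'fy': 445.7344970049725, 'cx': 279.8512250817358, 'cy': 216.09770855096448, 'k1': -0.027926153600469263, 'world_from_camera': array([[ 0.78391628, -0.45897888,  0.41810723,  0.89509399],
       [ 0.62053589,  0.55723027, -0.55175143, -0.45962813],
       [ 0.02026025,  0.69197747,  0.72163474,  0.77697407],
       [ 0.        ,  0.        ,  0.        ,  1.        ]])}
top {'fx': 379.48531578944295, 'fy': 379.48531578944295, 'cx': 283.96485626233743, 'cy': 207.59309474611823, 'k1': -0.09268679913562111, 'world_from_camera': array([[-0.02897419,  0.98608981, -0.16366849,  0.43769825],
       [-0.9988034 , -0.03501471, -0.03414295,  0.00518295],
       [-0.03939882,  0.16248338,  0.98592438,  0.83826889],
       [ 0.        ,  0.        ,  0.        ,  1.        ]])}
wrist {'fx': 312.11858401134117, 'fy': 312.11858401134117, 'cx': 280.3255734010898, 'cy': 207.45562629182956, 'k1': -0.06642835724047899, 'tool_from_camera': array([[-7.62187230e-04,  9.45191360e-01,  3.26516022e-01,
         8.47070400e-02],
       [ 9.99999492e-01,  5.05127220e-04,  8.72070402e-04,
        -1.19721107e-04],
       [ 6.59341279e-04,  3.26516521e-01, -9.45191265e-01,
        -1.69780519e-01],
       [ 0.00000000e+00,  0.00000000e+00,  0.00000000e+00,
         1.00000000e+00]])}
```

View pics/s0.png

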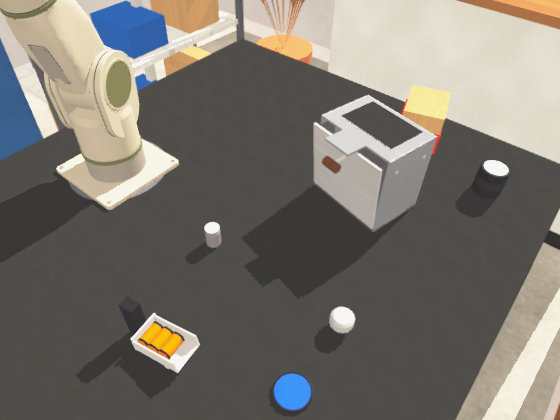

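View pics/t0.png

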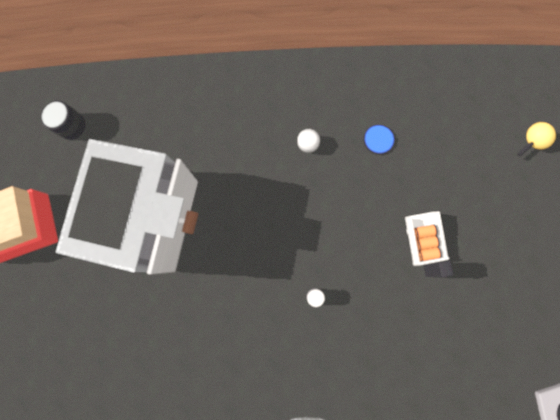

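The scene picture shows the box at upper right with its walnut pull at (331,164), and the scoop at (165,342) with its black grip at (132,315). In the top picture the box top spans (60,140)–(165,270) with the pull at (190,222). The scoop is at (428,238) with its grip toward (440,268), the disc at (379,139), the knob at (308,140) and the can at (316,298).

```bash
cat > h.py <<'E'
import numpy as np,cv2
from workcell import manip, camrig, ticket
from scipy.spatial.transform import Rotation as R
def ray(n,uv,T=None):
    c=camrig.calibration(n);K=np.array([[c['fx'],0,c['cx']],[0,c['fy'],c['cy']],[0,0,1]])
    p=cv2.undistortPoints(np.array([[uv]],float),K,np.array([c['k1'],0,0,0,0.]))[0,0]
    M=c['world_from_camera'] if T is None else T@c['tool_from_camera']
    return M[:3,3],M[:3,:3]@np.array([p[0],-p[1],-1])
def onz(n,uv,z,T=None):
    o,d=ray(n,uv,T);return o+d*(z-o[2])/d[2]
def two(r1,r2):
    (o1,d1),(o2,d2)=r1,r2
    s=np.linalg.lstsq(np.stack([d1,-d2],1),o2-o1,rcond=None)[0]
    a,b=o1+s[0]*d1,o2+s[1]*d2;return (a+b)/2,np.linalg.norm(a-b)
def tool():
    o=manip.get_obs();T=np.eye(4);T[:3,:3]=R.from_quat(o['ee_rot']).as_matrix();T[:3,3]=o['position'];return T
def blobs(img,lo,hi,amin=30):
    m=cv2.inRange(cv2.cvtColor(img,cv2.COLOR_BGR2HSV),lo,hi)
    n,l,s,c=cv2.connectedComponentsWithStats(m)
    return [(c[i].round(1),s[i]) for i in range(1,n) if s[i][4]>=amin],l
E
python3 - <<'E'
from h import *
np.set_printoptions(precision=4,suppress=True)
b=cv2.imread("pics/t0.png");a=cv2.imread("pics/s0.png")
for nm,im in(("top",b),("scene",a)):
    print(nm,"brown",blobs(im,(3,90,30),(14,220,140))[0]);print("orange",blobs(im,(8,200,150),(18,255,255))[0])
    print("blue",blobs(im,(105,180,80),(125,255,255))[0])
c1=cv2.resize(b[120:285,50:215],(400,400),interpolation=cv2.INTER_CUBIC)
c2=cv2.resize(b[195:295,385:485],(400,400),interpolation=cv2.INTER_CUBIC)
c2=np.clip(c2.astype(float)**.6*8,0,255).astype(np.uint8)
cv2.imwrite("pics/c.png",np.hstack([c1,c2]))
E
```

```text
top brown [(array([190.1, 222.1]), array([183, 211,  15,  23, 232], dtype=int32))]
orange []
blue []
scene brown [(array([331.1, 164.2]), array([323, 156,  18,  17, 164], dtype=int32)), (array([557.5, 415.1]), array([554, 408,   6,  12,  39], dtype=int32))]
orange [(array([176.6, 346.1]), array([170, 336,  13,  20,  32], dtype=int32))]
blue [(array([129.7,  27.3]), array([  91,    1,   77,   57, 2475], dtype=int32)), (array([141.7,  81.5]), array([136,  75,  15,  15, 123], dtype=int32)), (array([292. , 391.3]), array([ 274,  374,   37,   36, 1045], dtype=int32))]
```

View pics/c.png

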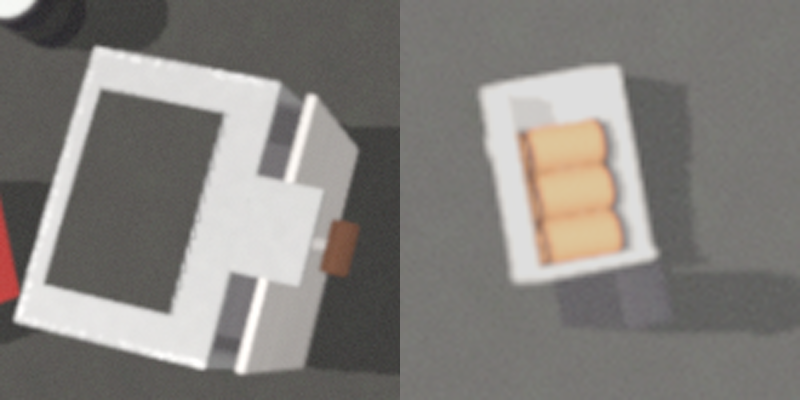

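The crop shows the box top corners, the visor tip edge at (323,187)–(298,286), the panel's top edge standing a little ajar, and the scoop rim. The top face of the scoop's grip is near (645,294).

Run:
```python
from h import *
np.set_printoptions(precision=4,suppress=True)
f=lambda x,y:(50+(x+.5)/2.4242-.5,120+(y+.5)/2.4242-.5)
g=lambda x,y:(385+(x+.5-400)/4-.5,195+(y+.5)/4-.5)
C=[onz("top",f(*p),.21) for p in((97,47),(278,82),(207,369),(15,321))]
print("box",*C,sep="\n");print("sides",[np.linalg.norm(C[i]-C[i-1]) for i in range(4)])
V=[onz("top",f(*p),.21) for p in((323,187),(298,286))];print("visor",V,np.linalg.norm(V[0]-V[1]))
ex=(C[0]-C[1])+(C[3]-C[2]);print("xdir deg",np.degrees(np.arctan2(ex[1],ex[0])));ey=C[1]-C[2];print("front dir",np.degrees(np.arctan2(ey[1],ey[0])),"front mid",(C[1]+C[2])/2)
ev=V[0]-V[1];print("visordir",np.degrees(np.arctan2(ev[1],ev[0])),(V[0]+V[1])/2)
print("pull",two(ray("top",(190.1,222.1)),ray("scene",(331.1,164.2))))
P=[onz("top",f(*p),.2) for p in((311,94),(239,372))];print("paneltop",P,np.linalg.norm(P[0]-P[1]))
S=[onz("top",g(*p),z) for p,z in(((480,88),.045),((620,66),.045),((655,258),.04),((515,282),.04))];print("scoop rim",*S,sep="\n");print([np.linalg.norm(S[i]-S[i-1]) for i in range(4)])
print("grip",onz("top",g(645,294),.1))
b=cv2.imread("pics/t0.png");a=cv2.imread("pics/s0.png")
for nm,im in(("top",b),("scene",a)):
    print(nm,"orange",blobs(im,(5,150,150),(22,255,255))[0]);print(nm,"blue",blobs(im,(100,150,60),(130,255,255))[0])
for n,p in(("disc",(379.5,139)),("knob",(308,140)),("can",(316,298))):print(n,onz("top",p,{"disc":.007,"knob":.042,"can":.052}[n]))
print("scene grip top",onz("scene",(131,302),.1))
```

```text
box
[0.6811 0.3775 0.21  ]
[0.646 0.235 0.21 ]
[0.4409 0.2815 0.21  ]
[0.4771 0.4292 0.21  ]
sides [np.float64(0.21043567862832452), np.float64(0.14683217274664184), np.float64(0.21032504822472273), np.float64(0.15204304240439434)]
visor [array([0.5669, 0.1999, 0.21  ]), array([0.4971, 0.2168, 0.21  ])] 0.07175946404854093
xdir deg 76.19901045257708
front dir -12.776165787050422 front mid [0.5435 0.2582 0.21  ]
visordir -13.640487313830505 [0.532  0.2083 0.21  ]
pull (array([0.5291, 0.2002, 0.1643]), np.float64(0.0004918122207616289))
paneltop [array([0.6389, 0.2133, 0.2   ]), array([0.4385, 0.2623, 0.2   ])] 0.20631111583323233
scoop rim
[ 0.5411 -0.2209  0.045 ]
[ 0.5501 -0.2966  0.045 ]
[ 0.4488 -0.308   0.04  ]
[ 0.4394 -0.233   0.04  ]
[np.float64(0.10256455358139262), np.float64(0.07628267304085587), np.float64(0.10209804714372284), np.float64(0.07564064594955204)]
grip [ 0.4309 -0.2781  0.1   ]
top orange []
top blue [(array([380.4, 137.4]), array([366, 126,  28,  26, 117], dtype=int32))]
scene orange [(array([532.7,  15.1]), array([521,   8,  26,  15, 146], dtype=int32)), (array([306.1,  58.5]), array([299,  52,  13,  12,  62], dtype=int32)), (array([162.6, 339.1]), array([140, 323,  43,  34, 443], dtype=int32)), (array([152.4, 348.6]), array([138, 340,  31,  19,  82], dtype=int32))]
scene blue [(array([130.1,  28.5]), array([  91,    1,   77,   57, 2905], dtype=int32)), (array([141.5,  81.4]), array([136,  74,  15,  16, 136], dtype=int32)), (array([  9.1, 136. ]), array([  0, 129,  15,  14,  47], dtype=int32)), (array([292. , 391.2]), array([ 274,  373,   37,   37, 1080], dtype=int32))]
disc [ 0.7269 -0.1892  0.007 ]
knob [ 0.7183 -0.0244  0.042 ]
can [ 0.3802 -0.0272  0.052 ]
scene grip top [ 0.4302 -0.2745  0.1   ]
```

```bash
cat >> h.py <<'E'
np.set_printoptions(precision=4,suppress=True)
MID=np.array([.5435,.2582,0]);HB=np.radians(76.7)
XB=np.array([np.cos(HB),np.sin(HB),0]);YB=np.array([-np.sin(HB),np.cos(HB),0]);Z=np.array([0,0,1.])
def box(x,y,z):return MID+x*XB+y*YB+z*Z
def pull(th):return box(-.044*np.cos(th)-.155*np.sin(th),0,.014+.155*np.cos(th)-.044*np.sin(th))
def frame(z,y):
    z=z/np.linalg.norm(z);y=y-z*(y@z);y/=np.linalg.norm(y);return np.stack([np.cross(y,z),y,z],1)
def lean(deg):
    a=np.radians(deg);return frame(np.sin(a)*XB-np.cos(a)*Z,-YB)
def go(Rt,p,T=None):
    T=tool() if T is None else T
    print("row",R.from_matrix(T[:3,:3].T@Rt).as_rotvec().round(3),(T[:3,:3].T@(p-T[:3,3])).round(4),"world",p.round(3))
E
python3 - <<'E'
from h import *
L=lean(45);p=pull(.1);print(p)
go(L,p-.12*L[:,2])
E
```

```text
[0.5299 0.2005 0.1638]
row [ 0.371  0.724 -0.899] [ 0.5169 -0.5399 -0.0447] world [0.51  0.118 0.249]
```

```bash
echo '[[0, 0, 0, 0.2, -0.2, -0.1, 0.8], [0, 0, 0, 0.2, -0.2, -0.1, 0.8], [0, 0, 0, 0.2, -0.2, -0.1, 0.8], [0, 0, 0, 0.2, -0.2, -0.1, 0.8], [0.371, 0.724, -0.899, 0.517, -0.54, -0.045, 0.8], [0.371, 0.724, -0.899, 0.517, -0.54, -0.045, 0.8], [0.371, 0.724, -0.899, 0.517, -0.54, -0.045, 0.8], [0.371, 0.724, -0.899, 0.517, -0.54, -0.045, 0.8], [0.371, 0.724, -0.899, 0.517, -0.54, -0.045, 0.8], [0.371, 0.724, -0.899, 0.517, -0.54, -0.045, 0.8], [0.371, 0.724, -0.899, 0.517, -0.54, -0.045, 0.8], [0.371, 0.724, -0.899, 0.517, -0.54, -0.045, 0.8], [0.371, 0.724, -0.899, 0.517, -0.54, -0.045, 0.8], [0.371, 0.724, -0.899, 0.517, -0.54, -0.045, 0.8], [0.371, 0.724, -0.899, 0.517, -0.54, -0.045, 0.8], [0.371, 0.724, -0.899, 0.517, -0.54, -0.045, 0.8], [0.371, 0.724, -0.899, 0.517, -0.54, -0.045, 0.8]]' > path.dat && python3 jog.py path.dat 60
python3 - <<'E'
from h import *
T=tool();im=camrig.camera("wrist");cv2.imwrite("pics/w1.png",im)
o=manip.get_obs();print(o['clock'],o['joint_pos'])
L=lean(45);p=pull(.1);go(L,p-.12*L[:,2]);go(L,p+.022*L[:,2])
print(blobs(im,(3,90,30),(14,220,140),60)[0])
for (c,s),_ in zip(blobs(im,(3,90,30),(14,220,140),60)[0],range(2)):
    print(two(ray("wrist",c,T),ray("top",(190.1,222.1))))
E
```

```text
clock: 2.22
position: [0.5107, 0.1169, 0.249]
ee_rot: [0.725, 0.573, 0.3, -0.237]
ft_force: [0.0, -0.5, 0.8]
grip_width: 0.799
grasp_force: 0.0
2.275 [ 0.6601  0.0692 -0.4737  1.9154 -0.8045  1.2467  0.2575]
row [0.001 0.001 0.   ] [ 0.0003 -0.0005  0.0008] world [0.51  0.118 0.249]
row [0.001 0.001 0.   ] [ 0.0004 -0.0007  0.1428] world [0.533 0.216 0.148]
[(array([488.2, 106. ]), array([ 407,    0,  153,  221, 1901], dtype=int32)), (array([511.4,  71.7]), array([455,   0, 105, 136, 907], dtype=int32)), (array([529.1,  26.3]), array([ 476,    0,   84,   77, 2660], dtype=int32)), (array([457.2,  30.6]), array([444,  10,  29,  40, 139], dtype=int32)), (array([538.1, 138.2]), array([520, 108,  35,  59, 234], dtype=int32)), (array([517.5, 135.7]), array([500, 110,  36,  51, 194], dtype=int32)), (array([546.5, 171. ]), array([536, 157,  24,  34,  73], dtype=int32)), (array([279.7, 191.5]), array([259, 181,  42,  22, 900], dtype=int32))]
(array([0.5064, 0.0991, 0.4154]), np.float64(0.059706197511591404))
(array([0.5071, 0.0996, 0.4172]), np.float64(0.0587816678905025))
```

View pics/w1.png

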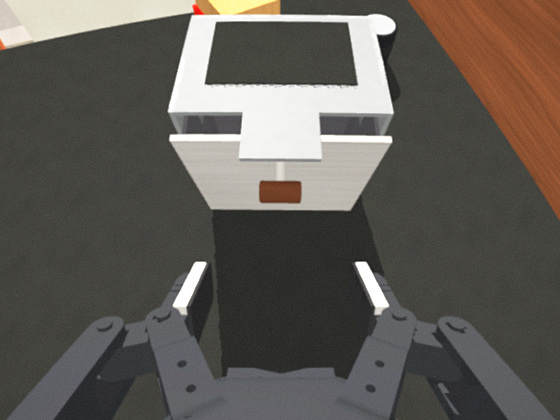

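The wrist view shows the pull centred at (280,191) between the open fingers, with the visor above it. I'll advance along the tool and pinch.

```bash
python3 - <<'E'
from h import *
print(two(ray("wrist",(279.7,191.5),tool()),ray("top",(190.1,222.1))))
E
echo '[[0, 0, 0, 0, 0, 0.06, 0.8], [0, 0, 0, 0, 0, 0.11, 0.8], [0, 0, 0, 0, 0, 0.143, 0.8], [0, 0, 0, 0, 0, 0.143, 0.8], [0, 0, 0, 0, 0, 0.143, 0.3], [0, 0, 0, 0, 0, 0.143, 0.3], [0, 0, 0, 0, 0, 0.143, 0.3], [0, 0, 0, 0, 0, 0.143, 0.3], [0, 0, 0, 0, 0, 0.143, 0.3], [0, 0, 0, 0, 0, 0.143, 0.3]]' > path.dat && python3 jog.py path.dat 30
python3 - <<'E'
from h import *
L=lean(45);T=tool();print(T[:3,3]-L[:,2]*.022,pull(.1))
off=T[:3,3]-pull(.1)
for t in(.2,.3,.4,.5,.61):go(T[:3,:3],pull(t)+off,T)
E
```

```text
(array([0.5294, 0.1997, 0.1656]), np.float64(0.001288189047591009))
clock: 3.52
position: [0.5338, 0.2154, 0.1491]
ee_rot: [0.724, 0.574, 0.3, -0.237]
ft_force: [-7.5, -2.7, 8.0]
grip_width: 0.451
grasp_force: 29.0
[0.5302 0.2003 0.1646] [0.5299 0.2005 0.1638]
row [0. 0. 0.] [-0.0151 -0.     -0.0056] world [0.53  0.201 0.142]
row [0. 0. 0.] [-0.0307 -0.     -0.0098] world [0.527 0.188 0.134]
row [0. 0. 0.] [-0.0466 -0.0001 -0.0123] world [0.524 0.175 0.125]
row [0. 0. 0.] [-0.0626 -0.0001 -0.0132] world [0.521 0.163 0.114]
row [0. 0. 0.] [-0.0803 -0.0001 -0.0124] world [0.519 0.152 0.101]
```

```bash
echo '[[0, 0, 0, -0.007, 0, -0.003, 0.3], [0, 0, 0, -0.015, 0, -0.0056, 0.3], [0, 0, 0, -0.023, 0, -0.008, 0.3], [0, 0, 0, -0.031, 0, -0.01, 0.3], [0, 0, 0, -0.039, 0, -0.0112, 0.3], [0, 0, 0, -0.047, 0, -0.0123, 0.3], [0, 0, 0, -0.055, 0, -0.013, 0.3], [0, 0, 0, -0.063, 0, -0.0132, 0.3], [0, 0, 0, -0.072, 0, -0.013, 0.3], [0, 0, 0, -0.08, 0, -0.0125, 0.3], [0, 0, 0, -0.081, 0, -0.0124, 0.3], [0, 0, 0, -0.081, 0, -0.0124, 0.3]]' > path.dat && python3 jog.py path.dat
python3 - <<'E'
from h import *
L=lean(45);T=tool();print(T[:3,3]-L[:,2]*.022,pull(.6),manip.get_obs()['torque'])
b=camrig.camera("top");a=camrig.camera("scene");cv2.imwrite("pics/t1.png",b)
A=[blobs(i,(3,90,30),(14,220,140),20)[0] for i in(b,a)];print(A)
E
```

```text
clock: 5.03
position: [0.5178, 0.1506, 0.0993]
ee_rot: [0.725, 0.573, 0.3, -0.237]
ft_force: [-7.1, -2.8, 4.7]
grip_width: 0.442
grasp_force: 30.9
[0.5142 0.1355 0.1148] [0.515  0.1377 0.1171] [-0.2911  1.2345  1.0629]
[[(array([255.6,  26.2]), array([    0,     0,   560,    72, 29220], dtype=int32)), (array([226.5, 231.4]), array([219, 220,  16,  22, 220], dtype=int32)), (array([ 30.6, 234.4]), array([ 22, 222,  14,  20,  41], dtype=int32)), (array([437.4, 242.5]), array([435, 229,   6,  28,  30], dtype=int32))], [(array([308.8, 188. ]), array([301, 182,  17,  16,  91], dtype=int32)), (array([557.5, 414.1]), array([554, 405,   6,  15,  47], dtype=int32))]]
```

```bash
echo '[[0, 0, 0, -0.006, 0, 0.001, 0.3], [0, 0, 0, -0.006, 0, 0.001, 0.3], [0, 0, 0, -0.006, 0, 0.001, 0.3]]' > path.dat && python3 jog.py path.dat
python3 - <<'E'
from h import *
L=lean(45);T=tool();print(T[:3,3]-L[:,2]*.022,pull(.6))
a=camrig.camera("top");b=camrig.camera("scene");cv2.imwrite("pics/s2.png",b)
p=[blobs(i,(3,90,30),(14,220,140),20)[0] for i in(a,b)];print([c for c,s in p[0]],[c for c,s in p[1]])
print(two(ray("top",(226.5,231.4)),ray("scene",(308.8,188))))
E
```

```text
clock: 5.5
position: [0.517, 0.1471, 0.0945]
ee_rot: [0.725, 0.574, 0.3, -0.237]
ft_force: [-9.6, -4.5, 6.5]
grip_width: 0.447
grasp_force: 31.6
[0.5134 0.132  0.11  ] [0.515  0.1377 0.1171]
[array([255.6,  26.2]), array([228.7, 231.8]), array([ 28.4, 237.5]), array([438. , 246.1])] [array([307.4, 190.3]), array([557.5, 414.1])]
(array([0.5146, 0.1408, 0.1281]), np.float64(0.002263946921327071))
```

```bash
echo '[[0, 0, 0, -0.006, 0, 0.001, 0.8], [0, 0, 0, -0.006, 0, 0.001, 0.8], [0, 0, 0, -0.006, 0, 0.001, 0.8], [0, 0, 0, -0.006, 0, 0.001, 0.8], [0, 0, 0, -0.006, 0, -0.05, 0.8], [0, 0, 0, -0.006, 0, -0.1, 0.8], [0, 0, 0, -0.006, 0, -0.15, 0.8], [0, 0, 0, -0.006, 0, -0.2, 0.8]]' > path.dat && python3 jog.py path.dat
python3 - <<'E'
from h import *
a=camrig.camera("top");b=camrig.camera("scene")
p=[blobs(i,(3,90,30),(14,220,140),20)[0] for i in(a,b)];print([c for c,s in p[0]],[c for c,s in p[1]])
print(two(ray("top",p[0][1][0]),ray("scene",p[1][0][0])),pull(.6))
cv2.imwrite("pics/m.png",np.vstack([cv2.resize(a[120:290,40:320],(700,425))[:300,:600],cv2.resize(b[80:280,220:450],(600,520))[150:450]]))
E
```

```text
clock: 6.6
position: [0.4839, 0.0057, 0.233]
ee_rot: [0.724, 0.574, 0.3, -0.237]
ft_force: [1.6, -0.2, -0.7]
grip_width: 0.801
grasp_force: 0.0
[array([255.6,  26.2]), array([228.7, 231.9]), array([ 29.5, 233.8])] [array([306.6, 192.5]), array([557.5, 414.1])]
(array([0.5136, 0.1376, 0.1169]), np.float64(0.0005835707016721791)) [0.515  0.1377 0.1171]
```

View pics/m.png

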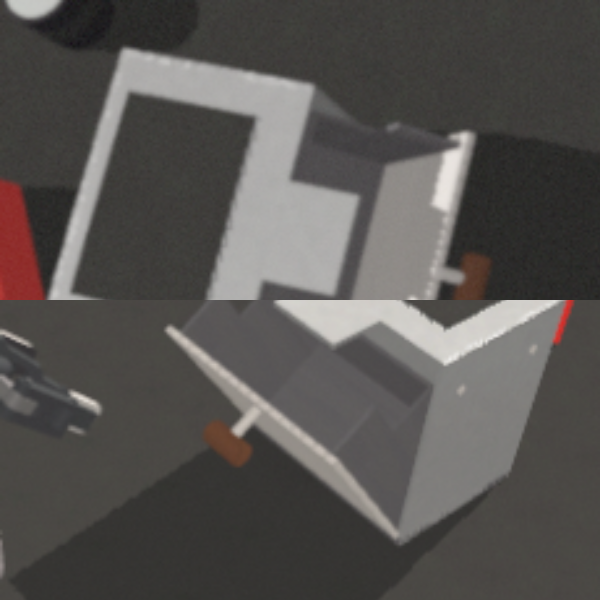

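The picture shows the front at its stop, with the pull triangulated exactly where 0.6 rad puts it. Next is the scoop.

```bash
cat >> h.py <<'E'
HS=np.radians(6.7);SG=np.array([.4295,-.275,0])
def down(h):return frame(-Z,np.array([np.cos(h),np.sin(h),0]))
E
python3 - <<'E'
from h import *
go(down(HS),SG+.24*Z)
E
```

```text
row [ 0.145 -0.773 -0.333] [-0.197   0.0104 -0.203 ] world [ 0.43  -0.275  0.24 ]
```

```bash
echo '[[0.145, -0.773, -0.333, -0.197, 0.01, -0.203, 0.8], [0.145, -0.773, -0.333, -0.197, 0.01, -0.203, 0.8], [0.145, -0.773, -0.333, -0.197, 0.01, -0.203, 0.8], [0.145, -0.773, -0.333, -0.197, 0.01, -0.203, 0.8], [0.145, -0.773, -0.333, -0.197, 0.01, -0.203, 0.8], [0.145, -0.773, -0.333, -0.197, 0.01, -0.203, 0.8], [0.145, -0.773, -0.333, -0.197, 0.01, -0.203, 0.8], [0.145, -0.773, -0.333, -0.197, 0.01, -0.203, 0.8]]' > path.dat && python3 jog.py path.dat
python3 - <<'E'
from h import *
T=tool();im=camrig.camera("wrist");cv2.imwrite("pics/w2.png",im)
o=manip.get_obs();print(o['clock'],o['joint_pos'])
go(down(HS),SG+.24*Z)
def px(P):
    c=camrig.calibration("wrist");q=np.linalg.inv(T@c['tool_from_camera'])@np.append(P,1)
    s=np.array([q[0],-q[1]])/-q[2];s=s*(1+c['k1']*(s@s));return s*c['fx']+[c['cx'],c['cy']]
print(px(SG+.1*Z),px(SG+.12*Z*0))
E
```

```text
clock: 7.7
position: [0.4293, -0.27, 0.2358]
ee_rot: [0.663, 0.749, 0.0, -0.004]
ft_force: [1.5, -0.0, -1.0]
grip_width: 0.8
grasp_force: 0.0
7.75 [ 0.7853  0.0803 -0.3289  1.6971  0.0246  1.3756  0.5748]
row [-0.005 -0.005  0.005] [-0.0048 -0.0004 -0.0041] world [ 0.43  -0.275  0.24 ]
[280.3071 193.5472] [280.7855 172.6109]
```

View pics/w2.png

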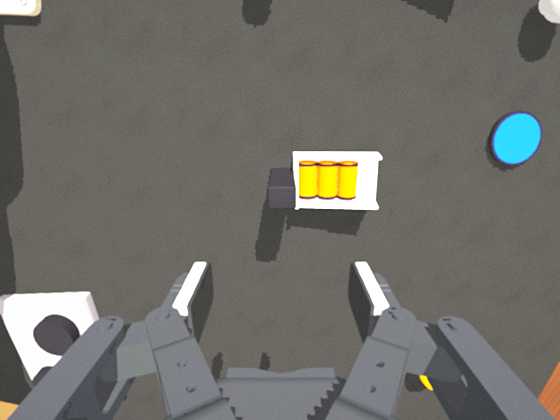

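The wrist view shows the grip's top face centred at about (282,197.5). The tray runs level to the right with the three cartridges at (308–348,180), so the scoop's heading is right.

```bash
sed -i 's/SG=np.array.*/SG=np.array([.431,-.2785,0])/' h.py
python3 - <<'E'
from h import *
print(onz("wrist",(282,197.5),.1,tool()))
for z in(.15,.054):go(down(HS),SG+z*Z)
E
```

```text
[ 0.4317 -0.2793  0.1   ]
row [-0.005 -0.005  0.005] [-0.0089  0.0011  0.0858] world [ 0.431 -0.278  0.15 ]
row [-0.005 -0.005  0.005] [-0.0094  0.0016  0.1818] world [ 0.431 -0.278  0.054]
```

```bash
echo '[[-0.005, -0.005, 0.005, -0.009, 0.0015, 0.06, 0.6], [-0.005, -0.005, 0.005, -0.009, 0.0015, 0.1, 0.6], [-0.005, -0.005, 0.005, -0.0095, 0.0015, 0.14, 0.6], [-0.005, -0.005, 0.005, -0.0095, 0.0015, 0.17, 0.6], [-0.005, -0.005, 0.005, -0.0095, 0.0015, 0.182, 0.6], [-0.005, -0.005, 0.005, -0.0095, 0.0015, 0.182, 0.6], [-0.005, -0.005, 0.005, -0.0095, 0.0015, 0.182, 0.1], [-0.005, -0.005, 0.005, -0.0095, 0.0015, 0.182, 0.1], [-0.005, -0.005, 0.005, -0.0095, 0.0015, 0.182, 0.1], [-0.005, -0.005, 0.005, -0.0095, 0.0015, 0.182, 0.1], [-0.005, -0.005, 0.005, -0.0095, 0.0015, 0.182, 0.1], [-0.005, -0.005, 0.005, -0.0095, 0.0015, 0.182, 0.1]]' > path.dat && python3 jog.py path.dat 70
python3 - <<'E'
from h import *
T=tool();print(T[:3,3])
im=camrig.camera("wrist");cv2.imwrite("pics/w3.png",im)
E
```

```text
clock: 9.25
position: [0.4319, -0.2802, 0.0559]
ee_rot: [0.664, 0.747, -0.0, 0.002]
ft_force: [-0.5, -0.6, 7.0]
grip_width: 0.332
grasp_force: 69.9
[ 0.4319 -0.2802  0.0559]
```

View pics/w3.png

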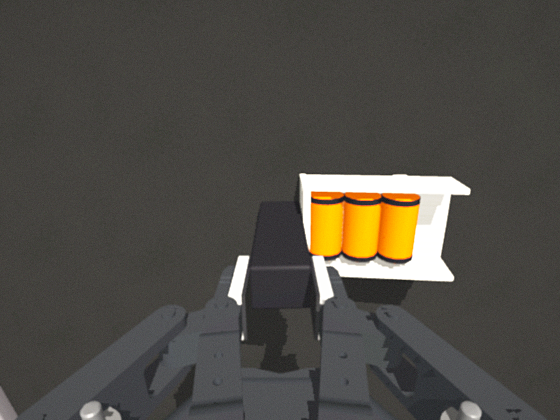

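The scoop's grip is held square between the pads and the cartridges are undisturbed against the back wall. I'll work out the carry and pour poses.

```bash
cat >> h.py <<'E'
LT=np.array([0,.1195,.036])
def tip(phi,h=HB):
    a=np.radians(phi);x=np.array([np.cos(h),np.sin(h),0])
    return frame(-np.sin(a)*x-np.cos(a)*Z,np.cos(a)*x-np.sin(a)*Z)
def lipgo(phi,lip,T=None):
    M=tip(phi);go(M,lip-M@LT,T)
E
python3 - <<'E'
from h import *
T=tool()
go(tip(-10,HS),T[:3,3]+.13*Z)
for h in(30,53):
    M=tip(-10,np.radians(h));a=(h-6.7)/70;B=box(-.17,0,.26)-tip(-10)@LT
    go(M,(1-a)*(T[:3,3]+.13*Z)+a*B)
lipgo(-10,box(-.17,0,.26))
E
```

```text
row [-0.172  0.003  0.001] [-0.0004  0.0003 -0.13  ] world [ 0.432 -0.28   0.186]
row [-0.171  0.039 -0.405] [ 0.0812  0.0247 -0.1598] world [ 0.447 -0.196  0.215]
row [-0.164  0.074 -0.805] [ 0.1618  0.0488 -0.1892] world [ 0.461 -0.113  0.245]
row [-0.152  0.111 -1.218] [ 0.2448  0.0737 -0.2195] world [ 0.476 -0.028  0.275]
```

```bash
echo '[[0, 0, 0, 0, 0, -0.02, 0.1], [-0.08, 0, 0, 0, 0, -0.05, 0.1], [-0.17, 0, 0, 0, 0, -0.085, 0.1], [-0.172, 0, 0, 0, 0, -0.115, 0.1], [-0.172, 0, -0.08, 0.012, 0.004, -0.13, 0.1], [-0.172, 0.02, -0.2, 0.04, 0.012, -0.145, 0.1], [-0.171, 0.03, -0.32, 0.065, 0.02, -0.155, 0.1], [-0.171, 0.04, -0.45, 0.09, 0.027, -0.163, 0.1], [-0.17, 0.05, -0.58, 0.117, 0.035, -0.173, 0.1], [-0.167, 0.065, -0.71, 0.143, 0.043, -0.183, 0.1], [-0.164, 0.077, -0.84, 0.169, 0.051, -0.192, 0.1], [-0.16, 0.09, -0.97, 0.195, 0.059, -0.202, 0.1], [-0.155, 0.1, -1.1, 0.221, 0.067, -0.211, 0.1], [-0.153, 0.108, -1.18, 0.237, 0.072, -0.217, 0.1], [-0.152, 0.111, -1.218, 0.245, 0.074, -0.22, 0.1], [-0.152, 0.111, -1.218, 0.245, 0.074, -0.22, 0.1]]' > path.dat && python3 jog.py path.dat
python3 - <<'E'
from h import *
T=tool();print(manip.get_obs()['joint_pos'])
for f,l in((0,(-.1,0,.205)),(15,(-.092,0,.195)),(30,(-.09,0,.19)),(45,(-.09,0,.188)),(55,(-.09,0,.188))):lipgo(f,box(*l),T)
im=np.hstack([camrig.camera("wrist"),camrig.camera("scene")[:, :]]);cv2.imwrite("pics/w4.png",cv2.resize(im,(800,300)))
E
```

```text
clock: 11.3
position: [0.4755, -0.0272, 0.274]
ee_rot: [0.115, 0.989, 0.087, 0.009]
ft_force: [-0.7, -1.4, -2.1]
grip_width: 0.326
grasp_force: 69.6
[ 0.647  -0.0139 -0.5387  1.7222 -0.1837  1.4149  1.474 ]
row [ 0.175 -0.003 -0.   ] [-0.0006  0.067   0.0454] world [0.493 0.045 0.241]
row [ 0.437 -0.003  0.   ] [-0.0006  0.0915  0.0297] world [0.498 0.065 0.261]
row [ 0.699 -0.003  0.001] [-0.0005  0.1173  0.0138] world [0.503 0.087 0.281]
row [ 0.961 -0.003  0.001] [-0.0005  0.1463  0.0016] world [0.509 0.113 0.298]
row [ 1.135 -0.003  0.001] [-0.0004  0.1675 -0.0034] world [0.514 0.133 0.307]
```

View pics/w4.png

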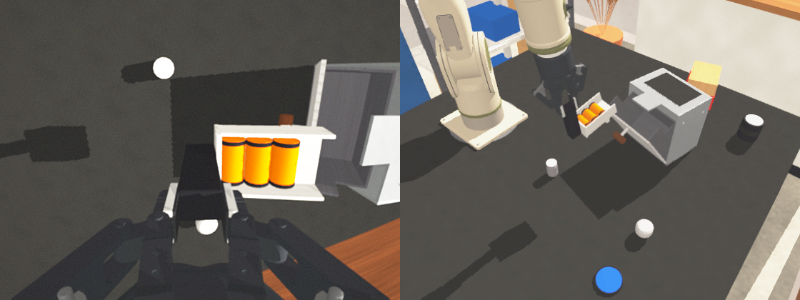

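The carry view shows the three cartridges still seated in the scoop and the scoop lined up with the open bin. Now I'll pour.

```bash
echo '[[0.08, 0, 0, 0, 0.03, 0.02, 0.1], [0.175, 0, 0, 0, 0.067, 0.045, 0.1], [0.26, 0, 0, 0, 0.075, 0.04, 0.1], [0.35, 0, 0, 0, 0.083, 0.035, 0.1], [0.437, 0, 0, 0, 0.0915, 0.03, 0.1], [0.52, 0, 0, 0, 0.1, 0.025, 0.1], [0.61, 0, 0, 0, 0.109, 0.019, 0.1], [0.7, 0, 0, 0, 0.117, 0.014, 0.1], [0.79, 0, 0, 0, 0.127, 0.009, 0.1], [0.87, 0, 0, 0, 0.137, 0.005, 0.1], [0.96, 0, 0, 0, 0.146, 0.002, 0.1], [1.05, 0, 0, 0, 0.157, -0.001, 0.1], [1.135, 0, 0, 0, 0.1675, -0.003, 0.1], [1.135, 0, 0, 0, 0.1675, -0.003, 0.1], [1.135, 0, 0, 0, 0.1675, -0.003, 0.1], [1.135, 0, 0, 0, 0.1675, -0.003, 0.1], [1.135, 0, 0, 0, 0.1675, -0.003, 0.1]]' > path.dat && python3 jog.py path.dat
python3 - <<'E'
from h import *
o=manip.get_obs();print(o['joint_pos'])
w,s,t=[camrig.camera(n) for n in("wrist","scene","top")];cv2.imwrite("pics/p_s.png",s)
for n,i in(("w",w),("s",s),("t",t)):print(n,[(c,x[4]) for c,x in blobs(i,(5,130,110),(24,255,255))[0]])
T=tool();lipgo(55,box(-.09,0,.188),T)
im=np.hstack([cv2.resize(w,(400,300)),cv2.resize(s[60:260,200:467],(400,300))]);im=np.vstack([im,np.hstack([cv2.resize(t[120:290,60:287],(400,300)),np.zeros((300,400,3),np.uint8)])]);cv2.imwrite("pics/p.png",im)
E
```

```text
clock: 13.52
position: [0.5137, 0.1314, 0.3059]
ee_rot: [0.103, 0.882, -0.457, -0.056]
ft_force: [0.4, 1.3, -2.5]
grip_width: 0.333
grasp_force: 70.0
[-0.8207  0.5833  0.2008  1.2379  0.5324  2.0562  0.8012]
w [(array([145.7,   3.9]), np.int32(50)), (array([234.3, 254.9]), np.int32(125))]
s [(array([525.2,   9.1]), np.int32(1474)), (array([193.5,  17.4]), np.int32(209)), (array([287.7,  48.2]), np.int32(297)), (array([181.2,  57.5]), np.int32(63)), (array([343.5, 185.6]), np.int32(224)), (array([306.8, 191.9]), np.int32(125)), (array([557.5, 414.6]), np.int32(43))]
t [(array([181.8, 229.6]), np.int32(154))]
row [ 0.002 -0.003  0.002] [ 0.      0.0002 -0.0011] world [0.514 0.133 0.307]
```

View picture.

View pics/p.png

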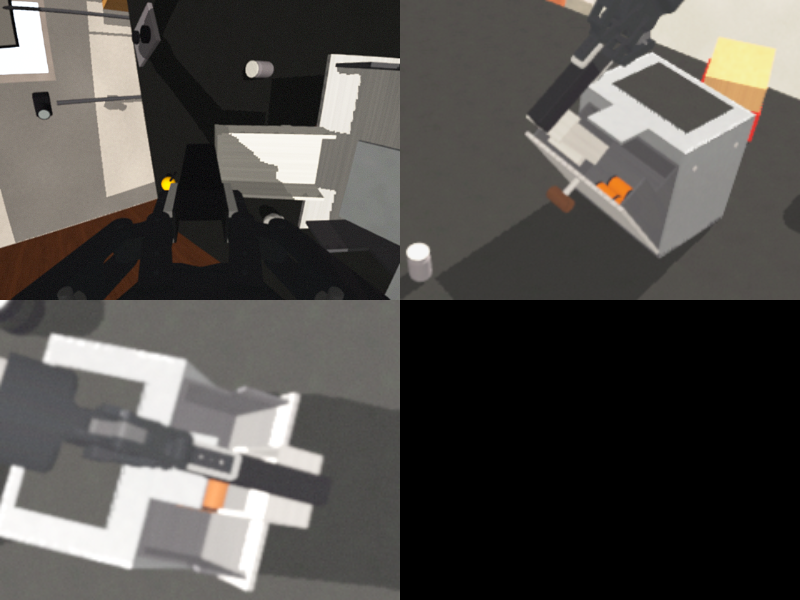

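The wrist view shows the scoop empty and the scene view shows orange down in the bin. I'll back the scoop out by reversing the path.

Run:
```python
from h import *
T=tool()
for f,l in((35,(-.1,0,.205)),(15,(-.12,0,.23)),(0,(-.17,0,.26))):lipgo(f,box(*l),T)
```

```text
row [-0.347 -0.004  0.002] [-0.     -0.0246  0.0403] world [0.503 0.086 0.303]
row [-0.696 -0.004  0.001] [-0.0001 -0.0467  0.0845] world [0.491 0.038 0.296]
row [-0.958 -0.004  0.   ] [-0.0002 -0.0834  0.1362] world [ 0.477 -0.024  0.296]
```

```bash
echo '[[-0.12, 0, 0, 0, -0.008, 0.008, 0.1], [-0.24, 0, 0, 0, -0.017, 0.025, 0.1], [-0.347, 0, 0, 0, -0.0246, 0.04, 0.1], [-0.46, 0, 0, 0, -0.032, 0.055, 0.1], [-0.58, 0, 0, 0, -0.04, 0.07, 0.1], [-0.7, 0, 0, 0, -0.047, 0.085, 0.1], [-0.83, 0, 0, 0, -0.065, 0.11, 0.1], [-0.958, 0, 0, 0, -0.083, 0.136, 0.1], [-0.958, 0, 0, 0, -0.083, 0.136, 0.1], [-0.958, 0, 0, 0, -0.083, 0.136, 0.1]]' > path.dat && python3 jog.py path.dat
python3 - <<'E'
from h import *
o=manip.get_obs();print(o['joint_pos'])
s,t=[camrig.camera(n) for n in("scene","top")];cv2.imwrite("pics/q_s.png",s);cv2.imwrite("pics/q_t.png",t)
for n,i in(("s",s),("t",t)):print(n,[(c,x) for c,x in blobs(i,(4,120,90),(24,255,255),15)[0]])
T=tool();M=down(HS);P0=np.array([.4315,-.2795,0])
go(M,P0+.18*Z,T);go(M,P0+.07*Z,T);go(M,P0+.056*Z,T)
E
```

```text
clock: 14.92
position: [0.4766, -0.0222, 0.2962]
ee_rot: [0.116, 0.993, -0.001, -0.002]
ft_force: [-0.1, 0.1, -2.2]
grip_width: 0.331
grasp_force: 69.9
[-0.416  -0.0487  0.3548  1.6967  0.0177  1.494   1.2753]
s [(array([180.4,  13. ]), array([ 151,    0,   52,   33, 1229], dtype=int32)), (array([294.3,   2.1]), array([291,   0,   7,   7,  27], dtype=int32)), (array([525.1,   9.1]), array([ 458,    0,  102,   29, 1485], dtype=int32)), (array([289.1,  46.6]), array([261,  35,  51,  29, 925], dtype=int32)), (array([177.5,  61.9]), array([164,  52,  35,  23, 418], dtype=int32)), (array([425. , 120.8]), array([403,  99,  42,  36, 476], dtype=int32)), (array([343.5, 185.6]), array([331, 177,  24,  19, 229], dtype=int32)), (array([306.7, 192.5]), array([299, 185,  17,  16, 158], dtype=int32)), (array([557.5, 414.1]), array([554, 405,   6,  15,  47], dtype=int32))]
t [(array([540.7, 134.7]), array([526, 122,  30,  27, 631], dtype=int32)), (array([ 25.7, 226.6]), array([  0, 190,  38,  61, 156], dtype=int32)), (array([182.2, 228.7]), array([175, 219,  15,  20, 203], dtype=int32))]
row [-0.004 -0.002  1.224] [-0.0152 -0.2619  0.1164] world [ 0.432 -0.28   0.18 ]
row [-0.004 -0.002  1.224] [-0.0156 -0.2616  0.2264] world [ 0.432 -0.28   0.07 ]
row [-0.004 -0.002  1.224] [-0.0156 -0.2616  0.2404] world [ 0.432 -0.28   0.056]
```

```bash
python3 - <<'E'
from h import *
p,e=two(ray("top",(182.2,228.7)),ray("scene",(343.5,185.6)));print(p,e,"box x,y",(p-MID)@XB,(p-MID)@YB)
for n,im in(("top",cv2.imread("pics/q_t.png")),("scene",cv2.imread("pics/q_s.png"))):print([(c,x[4]) for c,x in blobs(im,(4,100,50),(24,255,255),12)[0]])
E
echo '[[0, 0, 0.12, 0, -0.03, 0.01, 0.1], [0, 0, 0.26, -0.002, -0.06, 0.02, 0.1], [0, 0, 0.4, -0.005, -0.09, 0.035, 0.1], [0, 0, 0.54, -0.007, -0.12, 0.05, 0.1], [0, 0, 0.68, -0.01, -0.15, 0.065, 0.1], [0, 0, 0.82, -0.012, -0.18, 0.08, 0.1], [0, 0, 0.96, -0.014, -0.21, 0.1, 0.1], [-0.004, -0.002, 1.1, -0.015, -0.24, 0.116, 0.1], [-0.004, -0.002, 1.224, -0.015, -0.262, 0.14, 0.1], [-0.004, -0.002, 1.224, -0.0156, -0.2616, 0.18, 0.1], [-0.004, -0.002, 1.224, -0.0156, -0.2616, 0.21, 0.1], [-0.004, -0.002, 1.224, -0.0156, -0.2616, 0.227, 0.1], [-0.004, -0.002, 1.224, -0.0156, -0.2616, 0.232, 0.1], [-0.004, -0.002, 1.224, -0.0156, -0.2616, 0.232, 0.1]]' > path.dat && python3 jog.py path.dat
python3 - <<'E'
from h import *
o=manip.get_obs();print(o['ft_force']);T=tool();go(down(HS),np.array([.4315,-.2795,.056]),T)
E
```

```text
[0.5343 0.25   0.068 ] 0.015107150791032895 box x,y -0.010119240634602417 0.007022646870698542
[(array([255.5,  26.2]), np.int32(29178)), (array([540.8, 135.1]), np.int32(674)), (array([ 15.8, 217.9]), np.int32(1828)), (array([182. , 229.2]), np.int32(238)), (array([228.4, 232. ]), np.int32(187))]
[(array([180.5,  13.1]), np.int32(1265)), (array([294.5,  11.3]), np.int32(146)), (array([524.9,   9.2]), np.int32(1506)), (array([289.1,  46.6]), np.int32(963)), (array([179.2,  61. ]), np.int32(495)), (array([425.2, 120.5]), np.int32(508)), (array([343.5, 185.6]), np.int32(237)), (array([306.6, 192.5]), np.int32(179)), (array([557.4, 414. ]), np.int32(51))]
clock: 16.77
position: [0.4318, -0.2803, 0.0648]
ee_rot: [0.665, 0.747, 0.0, 0.0]
ft_force: [-0.4, -0.6, -1.3]
grip_width: 0.33
grasp_force: 69.8
[-0.4081 -0.5657 -1.3305]
row [ 0.001 -0.    -0.001] [ 0.0009 -0.0002  0.0088] world [ 0.432 -0.28   0.056]
```

```bash
echo '[[0, 0, 0, 0, 0, 0.004, 0.1], [0, 0, 0, 0, 0, 0.007, 0.1], [0, 0, 0, 0, 0, 0.009, 0.1], [0, 0, 0, 0, 0, 0.009, 0.1], [0, 0, 0, 0, 0, 0.009, 0.1]]' > path.dat && python3 jog.py path.dat
```

```text
clock: 17.4
position: [0.4313, -0.2804, 0.0559]
ee_rot: [0.665, 0.747, 0.001, 0.0]
ft_force: [-1.9, 1.5, 7.5]
grip_width: 0.332
grasp_force: 70.9
```

```bash
echo '[[0, 0, 0, 0, 0, 0, 0.2], [0, 0, 0, 0, 0, 0, 0.4], [0, 0, 0, 0, 0, 0, 0.6], [0, 0, 0, 0, 0, 0, 0.6], [0, 0, 0, 0, 0, -0.03, 0.6], [0, 0, 0, 0, 0, -0.07, 0.6], [0, 0, 0, 0, 0, -0.12, 0.6], [0, 0, 0, 0, 0, -0.17, 0.6], [0, 0, 0, 0, 0, -0.17, 0.6]]' > path.dat && python3 jog.py path.dat 30
python3 - <<'E'
from h import *
T=tool();print(manip.get_obs()['joint_pos']);L=lean(45)
go(L,pull(.6)-.17*L[:,2],T)
w=camrig.camera("wrist");cv2.imwrite("pics/w5.png",w);print(blobs(w,(5,130,110),(24,255,255))[0])
E
```

```text
clock: 18.52
position: [0.4328, -0.2815, 0.2289]
ee_rot: [0.665, 0.747, 0.002, 0.003]
ft_force: [0.0, 0.6, 0.2]
grip_width: 0.599
grasp_force: 0.0
[-0.1367  0.0611  0.6613  1.744  -0.041   1.3428  0.6475]
row [-0.13   0.778  0.332] [ 0.2939  0.0889 -0.0084] world [0.487 0.021 0.237]
[(array([550. , 393.2]), array([ 533,  354,   27,   66, 1006], dtype=int32)), (array([  8.2, 410.9]), array([  0, 403,  24,  17, 276], dtype=int32))]
```

```bash
echo '[[-0.13, 0.778, 0.332, 0.294, 0.089, -0.0085, 0.8], [-0.13, 0.778, 0.332, 0.294, 0.089, -0.0085, 0.8], [-0.13, 0.778, 0.332, 0.294, 0.089, -0.0085, 0.8], [-0.13, 0.778, 0.332, 0.294, 0.089, -0.0085, 0.8], [-0.13, 0.778, 0.332, 0.294, 0.089, -0.0085, 0.8], [-0.13, 0.778, 0.332, 0.294, 0.089, -0.0085, 0.8], [-0.13, 0.778, 0.332, 0.294, 0.089, -0.0085, 0.8], [-0.13, 0.778, 0.332, 0.294, 0.089, -0.0085, 0.8], [-0.13, 0.778, 0.332, 0.294, 0.089, -0.0085, 0.8]]' > path.dat && python3 jog.py path.dat
python3 - <<'E'
from h import *
T=tool();print(manip.get_obs()['joint_pos']);L=lean(45)
go(L,pull(.6)-.17*L[:,2],T);go(L,pull(.6)+.022*L[:,2],T)
w,s,t=[camrig.camera(n) for n in("wrist","scene","top")]
im=np.vstack([np.hstack([cv2.resize(w,(400,300)),cv2.resize(s[60:260,200:467],(400,300))]),np.hstack([cv2.resize(t[120:290,60:287],(400,300)),cv2.resize(s[220:420,50:317],(400,300))])]);cv2.imwrite("pics/r.png",im)
E
```

```text
clock: 19.7
position: [0.486, 0.0211, 0.2341]
ee_rot: [0.726, 0.572, 0.299, -0.239]
ft_force: [0.5, 0.7, 0.6]
grip_width: 0.8
grasp_force: 0.0
[-0.1577  0.0838  0.5979  1.945  -0.8223  1.4146  0.4657]
row [-0.003  0.    -0.005] [ 0.0023  0.0014 -0.0023] world [0.487 0.021 0.237]
row [-0.003  0.    -0.005] [0.0023 0.002  0.1897] world [0.519 0.153 0.102]
```

View pics/r.png

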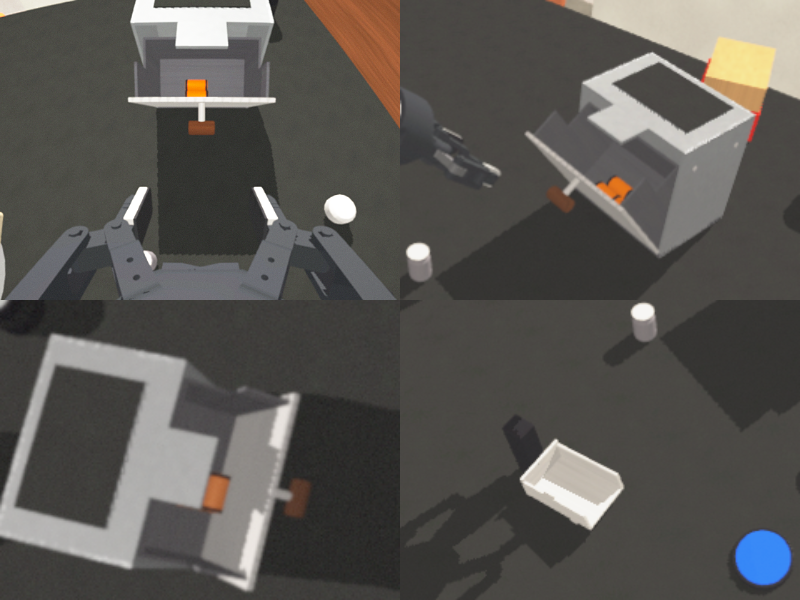

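The last picture shows the cartridges piled in the bin, the scoop standing empty, and the pull centred at about (201,127) in the wrist quarter. I'll grasp the pull and swing the front shut.

```bash
echo '[[0, 0, 0, 0.0023, 0.002, 0.05, 0.8], [0, 0, 0, 0.0023, 0.002, 0.1, 0.8], [0, 0, 0, 0.0023, 0.002, 0.15, 0.8], [0, 0, 0, 0.0023, 0.002, 0.18, 0.8], [0, 0, 0, 0.0023, 0.002, 0.19, 0.8], [0, 0, 0, 0.0023, 0.002, 0.19, 0.8], [0, 0, 0, 0.0023, 0.002, 0.19, 0.3], [0, 0, 0, 0.0023, 0.002, 0.19, 0.3], [0, 0, 0, 0.0023, 0.002, 0.19, 0.3], [0, 0, 0, 0.0023, 0.002, 0.19, 0.3], [0, 0, 0, 0.0023, 0.002, 0.19, 0.3]]' > path.dat && python3 jog.py path.dat 30
python3 - <<'E'
from h import *
T=tool();L=lean(45);off=T[:3,3]-pull(.6);print(off-.022*L[:,2])
for t in(.5,.4,.3,.2,.1,.0,-.03):go(T[:3,:3],pull(t)+off,T)
E
```

```text
clock: 21.22
position: [0.5182, 0.1529, 0.1023]
ee_rot: [0.725, 0.572, 0.299, -0.24]
ft_force: [-5.3, -5.1, 6.7]
grip_width: 0.448
grasp_force: 29.2
[-0.0004  0.0001  0.0008]
row [0. 0. 0.] [ 0.0161 -0.0001 -0.0006] world [0.521 0.164 0.114]
row [0. 0. 0.] [ 0.0322 -0.0001  0.0003] world [0.523 0.175 0.125]
row [0. 0. 0.] [ 0.0481 -0.0002  0.0029] world [0.526 0.188 0.134]
row [0. 0. 0.] [ 0.0636 -0.0003  0.007 ] world [0.53  0.201 0.142]
row [0. 0. 0.] [ 0.0787 -0.0003  0.0127] world [0.533 0.216 0.149]
row [0. 0. 0.] [ 0.0931 -0.0004  0.0198] world [0.537 0.231 0.154]
row [0. 0. 0.] [ 0.0973 -0.0004  0.0223] world [0.538 0.235 0.156]
```

```bash
echo '[[0, 0, 0, 0.008, 0, -0.0005, 0.3], [0, 0, 0, 0.016, 0, -0.0006, 0.3], [0, 0, 0, 0.024, 0, 0, 0.3], [0, 0, 0, 0.032, 0, 0.0003, 0.3], [0, 0, 0, 0.04, 0, 0.0015, 0.3], [0, 0, 0, 0.048, 0, 0.003, 0.3], [0, 0, 0, 0.056, 0, 0.005, 0.3], [0, 0, 0, 0.0636, 0, 0.007, 0.3], [0, 0, 0, 0.071, 0, 0.01, 0.3], [0, 0, 0, 0.0787, 0, 0.0127, 0.3], [0, 0, 0, 0.086, 0, 0.016, 0.3], [0, 0, 0, 0.093, 0, 0.02, 0.3], [0, 0, 0, 0.0952, 0, 0.021, 0.3], [0, 0, 0, 0.0973, 0, 0.0223, 0.3], [0, 0, 0, 0.0973, 0, 0.0223, 0.3]]' > path.dat && python3 jog.py path.dat
python3 - <<'E'
from h import *
T=tool();L=lean(45);p=T[:3,3]-.022*L[:,2];print(p,pull(0),(p-pull(0))@XB)
E
```

```text
clock: 23.1
position: [0.5386, 0.236, 0.1568]
ee_rot: [0.725, 0.572, 0.3, -0.24]
ft_force: [-4.9, -2.1, 10.8]
grip_width: 0.448
grasp_force: 34.9
[0.5351 0.2208 0.1724] [0.5334 0.2154 0.169 ] 0.005698245629279122
```

```bash
echo '[[0, 0, 0, 0, 0, 0, 0.8], [0, 0, 0, 0, 0, 0, 0.8], [0, 0, 0, 0, 0, 0, 0.8], [0, 0, 0, 0, 0, 0, 0.8], [0, 0, 0, 0, 0, -0.05, 0.8], [0, 0, 0, 0, 0, -0.1, 0.8], [0, 0, 0, 0, 0, -0.13, 0.8], [0, 0, 0, 0, 0, -0.13, 0.8]]' > path.dat && python3 jog.py path.dat
python3 - <<'E'
from h import *
T=tool();w,s,t=[camrig.camera(n) for n in("wrist","scene","top")];cv2.imwrite("pics/w6.png",w);cv2.imwrite("pics/t6.png",t);cv2.imwrite("pics/s6.png",s)
p=[[(c,x[4]) for c,x in blobs(i,(3,90,30),(14,220,140),100)[0] if x[4]<2000] for i in(w,s,t)];print(p)
E
```

```text
clock: 24.1
position: [0.5185, 0.1449, 0.2479]
ee_rot: [0.726, 0.571, 0.3, -0.238]
ft_force: [0.4, 0.7, -0.4]
grip_width: 0.8
grasp_force: 0.0
[[(array([550.1,   8.9]), np.int32(346)), (array([456.9,  32.8]), np.int32(126)), (array([517.8,  81.8]), np.int32(846)), (array([540.5, 142.7]), np.int32(216)), (array([520.6, 142.5]), np.int32(202)), (array([278.2, 204.5]), np.int32(938))], [(array([335.5, 160.6]), np.int32(162))], [(array([ 24.3, 229.2]), np.int32(132)), (array([183.9, 220.3]), np.int32(190))]]
```

Run:
```python
from h import *
T=tool();r=[ray("wrist",(278.2,204.5),T),ray("scene",(335.5,160.6)),ray("top",(183.9,220.3))]
for i,j in((0,1),(0,2),(1,2)):
    p,e=two(r[i],r[j]);x=(p-MID)@XB;print(p,e,x,np.arctan2(-x,p[2]-.014)-np.arctan2(.044,.155))
print(pull(0))
for o,d in r:   # angle from each view alone, in the plane y_box=0
    s=-((o-MID)@YB)/(d@YB);p=o+s*d;print(s,(p-MID)@XB,p[2])
```

```text
[0.5305 0.2154 0.1655] 5.833634393179576e-05 -0.04460094299095599 0.009708874380555621
[0.5285 0.2037 0.1898] 0.0009466438811157837 -0.05650737976039113 0.03441686915996672
[0.5324 0.2106 0.1693] 0.001394834696772084 -0.04888064852264414 0.02832305387399492
[0.5334 0.2154 0.169 ]
0.09995359549782556 -0.12930418466635804 0.33506737746479354
0.9608487898245249 -0.0477331633176161 0.16888067318525457
0.6854497792766893 -0.04836899677123929 0.16588165907457775
```

Run:
```python
from h import *
L=lean(45);go(L,box(-.095,0,.165));go(L,box(-.068,0,.165))
```

```text
row [-0.006  0.    -0.005] [-0.0434  0.0011  0.0699] world [0.522 0.166 0.165]
row [-0.006  0.    -0.005] [-0.0243  0.0012  0.089 ] world [0.528 0.192 0.165]
```

```bash
echo '[[0, 0, 0, -0.0434, 0.001, 0, 0], [0, 0, 0, -0.0434, 0.001, 0, 0], [0, 0, 0, -0.0434, 0.001, 0.02, 0], [0, 0, 0, -0.0434, 0.001, 0.05, 0], [0, 0, 0, -0.0434, 0.001, 0.07, 0], [0, 0, 0, -0.0434, 0.001, 0.07, 0], [0, 0, 0, -0.037, 0.001, 0.0765, 0], [0, 0, 0, -0.031, 0.001, 0.0825, 0], [0, 0, 0, -0.0275, 0.001, 0.086, 0], [0, 0, 0, -0.0243, 0.001, 0.089, 0], [0, 0, 0, -0.0243, 0.001, 0.089, 0]]' > path.dat && python3 jog.py path.dat
echo '[[0, 0, 0, 0.0014, 0, 0.0014, 0], [0, 0, 0, 0.0028, 0, 0.0028, 0], [0, 0, 0, 0.0028, 0, 0.0028, 0]]' > path.dat && python3 jog.py path.dat
echo '[[0, 0, 0, 0.0014, 0, 0.0014, 0], [0, 0, 0, 0.0028, 0, 0.0028, 0], [0, 0, 0, 0.0028, 0, 0.0028, 0]]' > path.dat && python3 jog.py path.dat
```

```text
clock: 25.62
position: [0.5284, 0.1912, 0.1663]
ee_rot: [0.725, 0.572, 0.298, -0.24]
ft_force: [0.3, 0.1, -0.4]
grip_width: 0.001
grasp_force: 0.0
clock: 26.0
position: [0.5293, 0.1949, 0.1661]
ee_rot: [0.725, 0.572, 0.298, -0.24]
ft_force: [0.8, -0.4, 0.3]
grip_width: 0.003
grasp_force: 0.0
clock: 26.38
position: [0.5302, 0.1988, 0.1661]
ee_rot: [0.725, 0.572, 0.298, -0.24]
ft_force: [0.4, 0.6, 0.4]
grip_width: -0.0
grasp_force: 0.0
```

```bash
echo '[[0, 0, 0, 0.0014, 0, 0.0014, 0], [0, 0, 0, 0.0028, 0, 0.0028, 0], [0, 0, 0, 0.0028, 0, 0.0028, 0]]' > path.dat && python3 jog.py path.dat
echo '[[0, 0, 0, 0.0014, 0, 0.0014, 0], [0, 0, 0, 0.0028, 0, 0.0028, 0], [0, 0, 0, 0.0028, 0, 0.0028, 0]]' > path.dat && python3 jog.py path.dat
```

```text
clock: 26.75
position: [0.5311, 0.2027, 0.1661]
ee_rot: [0.725, 0.572, 0.298, -0.24]
ft_force: [-0.0, -0.1, 0.4]
grip_width: -0.001
grasp_force: 0.0
clock: 27.12
position: [0.532, 0.2066, 0.1662]
ee_rot: [0.725, 0.572, 0.298, -0.24]
ft_force: [-0.6, -0.2, 0.0]
grip_width: -0.001
grasp_force: 0.0
```

```bash
echo '[[0, 0, 0, 0.0014, 0, 0.0014, 0], [0, 0, 0, 0.0028, 0, 0.0028, 0], [0, 0, 0, 0.0028, 0, 0.0028, 0]]' > path.dat && python3 jog.py path.dat
echo '[[0, 0, 0, 0.0014, 0, 0.0014, 0], [0, 0, 0, 0.0021, 0, 0.0021, 0], [0, 0, 0, 0.0021, 0, 0.0021, 0]]' > path.dat && python3 jog.py path.dat
python3 - <<'E'
from h import *
s,t=camrig.camera("scene"),camrig.camera("top");cv2.imwrite("pics/s7.png",s);cv2.imwrite("pics/t7.png",t)
print([[(c,x[4]) for c,x in blobs(i,(3,90,30),(14,220,140),20)[0] if x[4]<2000] for i in(s,t)],(tool()[:3,3]-MID)@XB)
E
```

```text
clock: 27.5
position: [0.5329, 0.2104, 0.1661]
ee_rot: [0.725, 0.572, 0.298, -0.24]
ft_force: [-0.4, 0.6, -0.4]
grip_width: -0.002
grasp_force: 0.0
clock: 27.88
position: [0.5336, 0.2132, 0.1661]
ee_rot: [0.725, 0.572, 0.298, -0.24]
ft_force: [0.1, -0.1, 1.1]
grip_width: 0.003
grasp_force: 0.0
[[(array([338.2, 162.6]), np.int32(102)), (array([557.5, 414.5]), np.int32(45))], [(array([ 28.8, 203.1]), np.int32(24)), (array([182.7, 220.7]), np.int32(139)), (array([ 31.2, 233.9]), np.int32(46)), (array([  8.7, 245.4]), np.int32(30))]] -0.04621663035572444
```

```bash
cat >> h.py <<'E'
def px(n,P,T=None):
    c=camrig.calibration(n);M=c['world_from_camera'] if T is None else T@c['tool_from_camera']
    q=np.linalg.inv(M)@np.append(P,1);s=np.array([q[0],-q[1]])/-q[2];s=s*(1+c['k1']*(s@s));return s*c['fx']+[c['cx'],c['cy']]
E
python3 - <<'E'
from h import *
T=tool();w=camrig.camera("wrist");cv2.imwrite("pics/w7.png",w)
print([(c,x) for c,x in blobs(w,(3,90,20),(14,230,160),60)[0] if 200<c[0]<360])
print("tcp",px("wrist",T[:3,3],T),"pull0",px("wrist",pull(0),T),"pull.05",px("wrist",pull(.05),T))
print("scene pull0",px("scene",pull(0)),px("scene",pull(.03)),"top",px("top",pull(0)),px("top",pull(.03)))
for f in("s6","s7"):print(f,[x for c,x in blobs(cv2.imread(f"pics/{f}.png"),(3,90,30),(14,220,140),80)[0]])
# visor edge and barrel rows in the w6 picture
for f in("w6","w7"):print(f,[x for c,x in blobs(cv2.imread(f"pics/{f}.png"),(3,90,20),(14,230,160),60)[0] if 200<c[0]<360])
g=cv2.cvtColor(w,cv2.COLOR_BGR2GRAY);print(g[150:330:6,255:311:5])
E
```

```text
[(array([279.2, 248.5]), array([ 245,  235,   70,   33, 1849], dtype=int32))]
tcp [279.7112 248.1567] pull0 [278.3031 243.0777] pull.05 [278.3359 256.7105]
scene pull0 [336.7639 159.8991] [335.1331 161.2178] top [181.1036 219.6022] [183.7527 220.2046]
s6 [array([327, 153,  18,  16, 162], dtype=int32)]
s7 [array([332, 156,  13,  13, 102], dtype=int32)]
w6 [array([257, 194,  44,  22, 938], dtype=int32)]
w7 [array([ 245,  235,   70,   33, 1849], dtype=int32)]
[[245 246 244 243 245 243 242 242 243 244 243 242]
 [244 244 243 243 243 242 243 243 241 244 242 242]
 [243 243 242 244 243 241 242 243 242 242 244 242]
 [242 243 243 243 243 243 243 241 241 241 240 242]
 [243 242 244 243 243 243 241 241 239 239 242 240]
 [242 243 242 242 241 241 239 241 240 241 242 240]
 [243 243 241 238 238 239 240 239 242 242 242 240]
 [241 243 242 241 239 240 240 241 241 243 240 241]
 [241 241 241 241 241 239 241 240 241 238 240 242]
 [242 240 243 242 241 242 242 243 240 240 240 240]
 [242 240 242 241 242 242 242 241 241 241 240 239]
 [241 241 242 241 240 242 240 242 241 240 240 238]
 [240 240 242 241 241 241 2
[... 191 characters left out ...]
 80  70  79  78  78  77  80  79  80]
 [ 77  79  80  79  74  84  78  74  77  83  80  77]
 [ 75  74  75 189 186  41 180 183  81  75  78  79]
 [ 74  72 102 255 255  92 255 255 198  74  69  73]
 [106 105 185 255 255  94 255 255 244  97  98  49]
 [ 90  94 249 255 255  94 255 255 255  94  95  69]
 [ 88  83 255 255 255  98 255 255 255  96  99  87]
 [ 99 100 255 255 255  96 255 255 255 100 104 105]
 [102 102 255 255 255  94 255 255 255  99  99 102]
 [102  98 103  98 220  55 212  97 102  99 100 104]
 [ 57  60  58  99  85  57  94 101  52  61  54 101]
 [103  98 102 105  46  55  75 103  99  95  97 103]
 [ 98 101  99 103  66  50  46 103 103 103  99 103]
 [100 100 102 105  50  50  49 101 100 103 101 101]]
```

```bash
for i in 1 ; do echo '[[0, 0, 0, 0.0007, 0, 0.0007, 0], [0, 0, 0, 0.0014, 0, 0.0014, 0], [0, 0, 0, 0.0014, 0, 0.0014, 0]]' > path.dat && python3 jog.py path.dat; done
echo '[[0, 0, 0, 0.0007, 0, 0.0007, 0], [0, 0, 0, 0.0014, 0, 0.0014, 0], [0, 0, 0, 0.0014, 0, 0.0014, 0]]' > path.dat && python3 jog.py path.dat
python3 - <<'E'
from h import *
T=tool();w=camrig.camera("wrist");s=camrig.camera("scene");print(manip.get_obs()['ft_force'],manip.get_obs()['torque'],(T[:3,3]-MID)@XB)
print([(c,x) for c,x in blobs(w,(3,90,20),(14,230,160),60)[0] if 200<c[0]<360],px("wrist",pull(0),T))
print([(c,x) for c,x in blobs(s,(3,90,30),(14,220,140),60)[0]])
E
```

```text
clock: 28.4
position: [0.5341, 0.2151, 0.1662]
ee_rot: [0.725, 0.572, 0.298, -0.24]
ft_force: [-0.5, -0.5, 0.4]
grip_width: -0.002
grasp_force: 0.0
clock: 28.78
position: [0.5346, 0.217, 0.1661]
ee_rot: [0.725, 0.572, 0.298, -0.24]
ft_force: [0.4, 0.4, 1.0]
grip_width: 0.005
grasp_force: 0.0
[ 0.177   0.2286 -0.285 ] [-0.7462  0.1226  0.0036] -0.04214902966539977
[(array([279., 254.]), array([ 244,  243,   72,   31, 1426], dtype=int32))] [278.3338 249.5991]
[(array([338.5, 162.7]), array([332, 157,  13,  12,  94], dtype=int32))]
```

Run:
```python
from h import *
o,d=ray("wrist",(279.7,256),np.eye(4))
for x in(-.011,0,.005,.011):
    s=(x-o[0])/d[0];print(x,(o+s*d))
T=tool()
s=camrig.camera("scene");t=camrig.camera("top");w=camrig.camera("wrist")
cv2.imwrite("pics/s8.png",s)
print("scene tcp",px("scene",T[:3,3]),"back10",px("scene",T[:3,3]-.01*T[:3,2]),"back20",px("scene",T[:3,3]-.02*T[:3,2]),"top tcp",px("top",T[:3,3]))
h=cv2.cvtColor(s,cv2.COLOR_BGR2HSV)
print("V");print(s[148:176,318:350:2,2]);print("B");print(s[148:176,318:350:2,0])
```

```text
-0.011 [-0.011  -0.0001  0.0108]
0 [ 0.    0.   -0.01]
0.005 [ 0.005   0.     -0.0195]
0.011 [ 0.011   0.0001 -0.0308]
scene tcp [337.4668 160.8173] back10 [335.4605 159.5118] back20 [333.4191 158.1836] top tcp [180.7677 219.1891]
V
[[ 87 103  76  77  60  63 159 176 177 151 152 206 216 215 216 216]
 [108 110 100  71  60  61 123 167 178 172 141 168 211 215 217 216]
 [112 110 129  96  62  65 103 137 170 176 164 132 187 216 216 216]
 [111 117 130 129  88  69 121  91 144 176 177 154 140 205 217 216]
 [ 96 125 133 133 125  93 117  71  96 166 176 177 141 167 214 217]
 [ 70 113 131 131 132 124  98  64  69 134 175 176 165 136 190 207]
 [ 62  80 127 131 131 132  89  66  73 104 171 174 179 167 144 168]
 [ 58  61 102 129 131 132 115  74  71  70 166 176 186 197 152 141]
 [ 60  60  62 115 132 132 128 107  71  73 151 183 196 199 177 160]
 [ 69  94  61  87 130 132 119 131  85  93 114 177 198 193 182 174]
 [120 147 103  96 116 128 120 123 103 104 107 143 191 182 174 177]
 [167 171 151 114  88 107 128 115 105 110 109 104 157 172 173 175]
 [171 172 165 125  69  77 125 112 106 109 110 108 106 161 174 1
[... 2188 characters left out ...]
  48  51  52  51  93 163 160]
 [157 158 158 160 161 160 161 162 128  58  51  49  52 130 164 160]
 [158 157 157 159 160 161 161 161 162  97  49  50  71 154 162 162]
 [158 157 157 158 160 162 160 161 160 141  75  50 118 163 161 161]
 [159 159 156 157 158 161 161 162 161 161 127 107 152 163 163 162]
 [158 160 159 156 159 160 161 162 161 161 162 160 162 160 163 161]
 [158 159 159 158 158 161 160 163 162 161 160 164 164 161 162 162]
 [159 158 159 159 159 158 160 160 163 161 160 162 164 163 161 162]
 [159 160 158 160 158 159 158 161 163 163 161 160 161 165 162 161]
 [160 158 158 160 160 159 160 161 161 162 162 161 161 163 164 162]
 [161 159 158 158 161 160 158 159 161 163 163 161 161 162 165 164]]
```

```bash
echo '[[0, 0, 0, 0.0007, 0, 0.0007, 0], [0, 0, 0, 0.0014, 0, 0.0014, 0], [0, 0, 0, 0.0014, 0, 0.0014, 0]]' > path.dat && python3 jog.py path.dat
echo '[[0, 0, 0, 0.0007, 0, 0.0007, 0], [0, 0, 0, 0.0014, 0, 0.0014, 0], [0, 0, 0, 0.0014, 0, 0.0014, 0]]' > path.dat && python3 jog.py path.dat
echo '[[0, 0, 0, 0.0007, 0, 0.0007, 0], [0, 0, 0, 0.0014, 0, 0.0014, 0], [0, 0, 0, 0.0014, 0, 0.0014, 0]]' > path.dat && python3 jog.py path.dat
```

```text
clock: 29.4
position: [0.535, 0.219, 0.1661]
ee_rot: [0.725, 0.572, 0.298, -0.24]
ft_force: [-0.2, -0.1, 0.5]
grip_width: -0.004
grasp_force: 0.0
clock: 29.78
position: [0.5355, 0.2209, 0.1661]
ee_rot: [0.725, 0.572, 0.298, -0.24]
ft_force: [0.4, 0.4, 0.5]
grip_width: 0.003
grasp_force: 0.0
clock: 30.15
position: [0.5359, 0.2228, 0.1661]
ee_rot: [0.725, 0.572, 0.298, -0.24]
ft_force: [-0.5, -0.5, -0.8]
grip_width: 0.004
grasp_force: 0.0
```

```bash
echo '[[0, 0, 0, -0.01, 0, -0.02, 0], [0, 0, 0, -0.02, 0, -0.06, 0], [0, 0, 0, -0.02, 0, -0.11, 0], [0, 0, 0, -0.02, 0, -0.11, 0]]' > path.dat && python3 jog.py path.dat
python3 - <<'E'
from h import *
T=tool();print(manip.get_obs()['joint_pos']);L=lean(60)
go(L,box(-.12,.07,.17),T);go(L,box(-.06,.07,.125),T)
E
```

```text
clock: 30.65
position: [0.5168, 0.1288, 0.2329]
ee_rot: [0.726, 0.571, 0.301, -0.237]
ft_force: [0.9, -0.1, 0.1]
grip_width: 0.003
grasp_force: 0.0
[-0.3202  0.0475  0.512   1.9773 -0.8725  1.2367  0.3041]
row [ 0.004  0.26  -0.005] [-0.0364 -0.0738  0.0527] world [0.448 0.158 0.17 ]
row [ 0.004  0.26  -0.005] [-0.0259 -0.0741  0.1269] world [0.462 0.216 0.125]
```

```bash
echo '[[0, 0.26, 0, -0.036, -0.074, 0.0, 0], [0, 0.26, 0, -0.036, -0.074, 0.053, 0], [0, 0.26, 0, -0.036, -0.074, 0.053, 0], [0, 0.26, 0, -0.036, -0.074, 0.053, 0]]' > path.dat && python3 jog.py path.dat
python3 - <<'E'
from h import *
T=tool();L=lean(60)
for x in(-.1,-.04,-.02,0,.01):go(L,box(x,.07,.1),T)
E
```

```text
clock: 31.15
position: [0.446, 0.1617, 0.1677]
ee_rot: [0.681, 0.536, 0.39, -0.312]
ft_force: [-0.1, 0.1, 0.6]
grip_width: 0.0
grasp_force: 0.0
row [-0.003  0.002 -0.005] [-0.0503  0.003   0.0481] world [0.452 0.177 0.1  ]
row [-0.003  0.002 -0.005] [-0.0202  0.003   0.1   ] world [0.466 0.235 0.1  ]
row [-0.003  0.002 -0.005] [-0.0101  0.003   0.1173] world [0.471 0.255 0.1  ]
row [-0.003  0.002 -0.005] [-0.0001  0.003   0.1346] world [0.475 0.274 0.1  ]
row [-0.003  0.002 -0.005] [0.0049 0.003  0.1432] world [0.478 0.284 0.1  ]
```

```bash
echo '[[0, 0, 0, -0.05, 0.003, 0.048, 0], [0, 0, 0, -0.05, 0.003, 0.048, 0], [0, 0, 0, -0.04, 0.003, 0.066, 0], [0, 0, 0, -0.03, 0.003, 0.083, 0], [0, 0, 0, -0.02, 0.003, 0.1, 0], [0, 0, 0, -0.015, 0.003, 0.109, 0], [0, 0, 0, -0.0101, 0.003, 0.1173, 0], [0, 0, 0, -0.0101, 0.003, 0.1173, 0]]' > path.dat && python3 jog.py path.dat
echo '[[0, 0, 0, 0.0025, 0, 0.0043, 0], [0, 0, 0, 0.0025, 0, 0.0043, 0]]' > path.dat && python3 jog.py path.dat
echo '[[0, 0, 0, 0.0025, 0, 0.0043, 0], [0, 0, 0, 0.0025, 0, 0.0043, 0]]' > path.dat && python3 jog.py path.dat
```

```text
clock: 32.15
position: [0.4719, 0.255, 0.101]
ee_rot: [0.68, 0.537, 0.391, -0.311]
ft_force: [-0.7, 0.0, -1.1]
grip_width: -0.001
grasp_force: 0.0
clock: 32.4
position: [0.4718, 0.2601, 0.1]
ee_rot: [0.68, 0.537, 0.39, -0.312]
ft_force: [-0.3, -0.7, 0.0]
grip_width: -0.0
grasp_force: 0.0
clock: 32.65
position: [0.4725, 0.2653, 0.0998]
ee_rot: [0.68, 0.536, 0.39, -0.312]
ft_force: [0.0, 0.4, -0.0]
grip_width: -0.001
grasp_force: 0.0
```

```bash
echo '[[0, 0, 0, 0.0025, 0, 0.0043, 0], [0, 0, 0, 0.0025, 0, 0.0043, 0]]' > path.dat && python3 jog.py path.dat
echo '[[0, 0, 0, 0.0015, 0, 0.0026, 0], [0, 0, 0, 0.0015, 0, 0.0026, 0]]' > path.dat && python3 jog.py path.dat
echo '[[0, 0, 0, 0.0015, 0, 0.0026, 0], [0, 0, 0, 0.0015, 0, 0.0026, 0]]' > path.dat && python3 jog.py path.dat
```

```text
clock: 32.9
position: [0.4736, 0.2702, 0.0998]
ee_rot: [0.68, 0.536, 0.39, -0.312]
ft_force: [0.7, 0.8, 1.0]
grip_width: 0.002
grasp_force: 0.0
clock: 33.15
position: [0.4743, 0.2729, 0.0998]
ee_rot: [0.68, 0.536, 0.39, -0.312]
ft_force: [-0.1, -1.7, 0.2]
grip_width: -0.005
grasp_force: 0.0
clock: 33.4
position: [0.475, 0.2758, 0.0998]
ee_rot: [0.68, 0.536, 0.39, -0.312]
ft_force: [0.3, -0.7, 0.5]
grip_width: -0.001
grasp_force: 0.0
```

```bash
echo '[[0, 0, 0, 0.0015, 0, 0.0026, 0], [0, 0, 0, 0.0015, 0, 0.0026, 0]]' > path.dat && python3 jog.py path.dat
echo '[[0, 0, 0, 0.0015, 0, 0.0026, 0], [0, 0, 0, 0.0015, 0, 0.0026, 0]]' > path.dat && python3 jog.py path.dat
echo '[[0, 0, 0, 0.0015, 0, 0.0026, 0], [0, 0, 0, 0.0015, 0, 0.0026, 0]]' > path.dat && python3 jog.py path.dat
```

```text
clock: 33.65
position: [0.4757, 0.2788, 0.0998]
ee_rot: [0.68, 0.536, 0.39, -0.312]
ft_force: [-0.6, -0.4, -0.9]
grip_width: -0.001
grasp_force: 0.0
clock: 33.9
position: [0.4764, 0.2817, 0.0998]
ee_rot: [0.68, 0.536, 0.39, -0.312]
ft_force: [0.3, -1.3, 0.5]
grip_width: 0.001
grasp_force: 0.0
clock: 34.15
position: [0.4771, 0.2846, 0.0998]
ee_rot: [0.68, 0.536, 0.39, -0.312]
ft_force: [-0.3, 0.5, 1.1]
grip_width: -0.001
grasp_force: 0.0
```

```bash
echo '[[0, 0, 0, 0.0015, 0, 0.0026, 0], [0, 0, 0, 0.0015, 0, 0.0026, 0]]' > path.dat && python3 jog.py path.dat
echo '[[0, 0, 0, 0.0015, 0, 0.0026, 0], [0, 0, 0, 0.0015, 0, 0.0026, 0]]' > path.dat && python3 jog.py path.dat
echo '[[0, 0, 0, 0.0015, 0, 0.0026, 0], [0, 0, 0, 0.0015, 0, 0.0026, 0]]' > path.dat && python3 jog.py path.dat
python3 - <<'E'
from h import *
T=tool();print((T[:3,3]-MID)@XB)
w=camrig.camera("wrist");cv2.imwrite("pics/w9.png",w);c=w[200:330,280];print(c[:,2].tolist())
print(px("wrist",T[:3,3],T),px("wrist",T[:3,3]-.01*T[:3,2],T),px("wrist",T[:3,3]-.02*T[:3,2],T))
E
```

```text
clock: 34.4
position: [0.4779, 0.2874, 0.0998]
ee_rot: [0.68, 0.536, 0.39, -0.312]
ft_force: [1.1, -0.5, 0.3]
grip_width: 0.001
grasp_force: 0.0
clock: 34.65
position: [0.4784, 0.2884, 0.0994]
ee_rot: [0.681, 0.536, 0.39, -0.312]
ft_force: [-13.9, -23.6, 16.2]
grip_width: -0.001
grasp_force: 13.1
clock: 34.9
position: [0.4798, 0.2884, 0.0978]
ee_rot: [0.683, 0.535, 0.389, -0.31]
ft_force: [-21.2, -41.3, 19.0]
grip_width: -0.004
grasp_force: 23.1
0.014719632475817193
[218, 217, 217, 212, 212, 212, 215, 219, 211, 219, 212, 214, 213, 215, 217, 218, 222, 219, 217, 216, 215, 218, 215, 217, 216, 222, 224, 222, 216, 215, 220, 214, 218, 221, 226, 225, 217, 219, 215, 218, 222, 219, 217, 220, 221, 211, 213, 213, 212, 211, 212, 206, 216, 221, 213, 166, 70, 32, 39, 49, 39, 43, 40, 40, 42, 39, 40, 41, 40, 45, 42, 43, 46, 42, 44, 36, 44, 40, 46, 39, 42, 43, 46, 41, 46, 41, 46, 45, 45, 44, 45, 45, 43, 40, 43, 50, 58, 56, 56, 59, 56, 57, 54, 51, 55, 51, 60, 56, 50, 54, 52, 56, 53, 56, 61, 53, 54, 58, 51, 56, 52, 54, 56, 58, 53, 49, 59, 58, 57, 59]
[279.6111 248.0101] [279.5727 255.8404] [279.5301 264.5345]
```

The force rose sharply at once, so the front is hard against its frame. I'll back off, check the scene and hand in.

```bash
echo '[[0, 0, 0, 0, 0, -0.01, 0], [0, 0, 0, 0, 0, -0.04, 0], [0, 0, 0, 0, 0, -0.1, 0], [0, 0, 0, 0, 0, -0.16, 0], [0, 0, 0, 0, 0, -0.2, 0], [0, 0, 0, 0, 0, -0.2, 0], [0, 0, 0, 0, 0, -0.2, 0]]' > path.dat && python3 jog.py path.dat
python3 - <<'E'
from h import *
s,t=camrig.camera("scene"),camrig.camera("top")
b=[[(c,x) for c,x in blobs(i,(3,90,30),(14,220,140),60)[0] if x[4]<400] for i in(s,t)];print(b)
print("pull0 scene",px("scene",pull(0)),px("scene",pull(.03)))
t0=cv2.imread("pics/t0.png");d=cv2.absdiff(t,t0).max(2)
for n,(u,v) in dict(disc=(379,139),knob=(308,140),can=(316,298),scoop=(428,238)).items():print(n,(d[v-22:v+22,u-22:u+22]>50).sum())
print("top panel edge diff area",[(c,x[4]) for c,x in blobs(t,(8,150,120),(20,255,255),15)[0]])
E
```

```text
clock: 35.83
position: [0.4397, 0.1254, 0.1997]
ee_rot: [0.68, 0.537, 0.39, -0.312]
ft_force: [-0.4, -0.1, -0.6]
grip_width: -0.002
grasp_force: 0.0
[[(array([336.4, 159.6]), array([328, 152,  18,  16, 160], dtype=int32))], [(array([182.9, 220.2]), array([178, 210,  11,  21, 145], dtype=int32))]]
pull0 scene [336.7639 159.8991] [335.1331 161.2178]
disc 0
knob 0
can 753
scoop 829
top panel edge diff area []
```

Run:
```python
from h import *
s=camrig.camera("scene");s0=cv2.imread("pics/s0.png");d=cv2.absdiff(s,s0).max(2)
for f in(s0,s):
    m=cv2.inRange(f[215:255,195:232],(110,110,110),(255,255,255));y,x=np.nonzero(m);print(len(x),x.mean()+195,y.mean()+215)
print((d[218:250,203:224]>50).sum())
```

```text
364 212.55769230769232 233.83241758241758
338 212.65384615384616 233.57692307692307
0
```

The can, disc and knob have not moved, the scoop is standing, and the front is shut.

```bash
python3 -c "
from workcell import manip, camrig, ticket
print(ticket.hand_in())"
```

```text
the job is handed in; nothing more can be done
None
```

The job is handed in at about 36 s of the 72 s allowed: the front was opened to its stop, the scoop was emptied into the bin with no cartridge seen outside it, the scoop is standing near where it started, and the front is pushed shut (up to about 50 N at the fingertips); the filter disc, knob and can show no movement in the images.

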